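# Clamp a light insert in the bayonet pot

## Robot

A 6-joint arm with a two-finger parallel gripper is mounted at the origin on the work surface. World frame = base frame: x ahead of the robot, y to its left, z up, the work surface at z = 0. Lengths are in mm, angles in rad, forces in N, time in s.
With the tool pointing down it reaches from about 300 to 775 mm from the base axis. Payload 14.6 kg.
Tool frame: the origin (TCP) lies at the very end of the fingers, on their centre line; the grasp point (between the pads) lies 19 mm behind it; z points along the fingers, y is the line along which they close (so a half turn about z gives the same grasp; the last joint's range is limited). The gripper opens to 94 mm and grips with 3 to 60 N. Pads are 16 mm wide; open, the fingers measure 119 mm over their backs; the gripper's body (75 mm by 177 mm) begins 78 mm behind the grasp point.
Start: joints at [-1.328, 0.3, 1.521, -0, 1.321, -0.067], TCP at [167.67, -523.809, 179.446] pointing down, gripper open.
Joint ranges: [-3.03, 3.03], [-0.79, 2.21], [0.23, 2.52], [-1.04, 4.18], [0, 3.07], [-2.55, 2.55]. Speed limits (rad/s): [2.22, 2.22, 2.57, 3.14, 3.14, 3.14].

## Interface

Orientations are given as [roll, pitch, yaw] about the fixed x, y, z axes, in that order (R = Rz(yaw) Ry(pitch) Rx(roll)).
In Python, from cell import manip gives the robot as it stands.
- The arm moves only by the tool servo_tool, never from a script. Its argument "motion" is a list that holds one entry, the list of rows, each a list of 7 numbers: the shift along the world's x, y, z as a fraction of full scale, then the turn, a rotation vector about the world's x, y, z as a fraction of full scale, then the closure, from 0 (fully open) to 1 (shut). In form: [[[x, y, z, rx, ry, rz, gripper], ...]]. A call has 1 to 10 rows; each row is the pose to reach, as a shift and turn from the pose commanded when the call began, turning the shorter way round; what a row does not reach only later rows make up. Full scale, the value 1, is 0.5 m for a shift and pi rad for a turn. A row lasts 1/10 s, in which the tool goes at most 50 mm and 8.59 degrees, less where a joint would pass 70% of its speed; a pose out of reach is approached as far as the arm can. A call with a number of a shift or a turn outside -1 to 1 is refused whole. A call with a gripper value outside its range is refused whole. The fingers move at their own pace and stop on an object; "newtons" is the grip in N (left out, the last holds). Time passes only in rows, so rows that repeat a pose let the fingers close. It gives the time, the measured TCP pose, the force, the opening and the grip force at its end, in the units of the state.
- manip.read_state(): the state, without advancing time (a new reading comes with each control period).
- manip.camera(name): name is "scene" or "top" or "wrist"; returns a dict with "frame" (384x512x3 uint8, red, green, blue), "range_z" (384x512 float32, mm along the optical axis (not along the pixel's ray), 0 where there is no reading), "vfov" (degrees; the focal length in pixels is half the picture's height over the tangent of half this angle, whatever the lens; pixels are square), "cx", "cy" (the principal point, pixels), "cam_to_world" (4x4, takes a point from camera to world coordinates). Camera axes: x right, y down, z forward; pixel columns grow to the right and rows downward; lengths in mm; the calibration is good to about 2 mm. A picture is of the moment at which its call begins.
- manip.sign_off(): hands the job in; it is judged then, once.
The state is a dict: "clock": time; "joints": joint angles; "qd": joint speeds; "effort": joint torques, N m; "eef_pos": TCP position; "eef_rot": TCP orientation; "wrist_force": force on the tool from outside, world axes, zero at the start; "moment": the same for the moment, N m; "finger_gap": finger opening in mm; "finger_force": force on a finger pad.
Only numpy, scipy, OpenCV 4.12 (cv2) and the standard library are available. Lean on these libraries where they do the work, as an engineer would, in place of code of your own. Each camera call takes 0.05 s, during which the arm holds its last target. There are 200 camera calls.

## Task

The green insert in the round clamping pot has just been glued and must be pressed while it sets: fetch the press cap by its bar handle, let its four pins down through the gaps of the pot's bayonet ring, and twist it clockwise (seen from above) until the ramps have cammed it tight against the stops. Then let go, leaving the cap locked down level, and leave the other things on the shelf where they are.

Things in the scene. Friction and masses are not known exactly. Their poses are not given: they have to be found in the camera images.
- cap_bar (a point): Centre of the bar handle of the loose press cap (0.33 kg), on the cap's axis; z up, x along the bar. The level black bar is 110 mm long (x), 16 mm wide (y), 28 mm high; 17 mm of room below it, above a 26 mm neck. The point is 59 mm above the cap's underside. Below the neck is an aluminium plug 72 mm across, 20 mm high, bottom edge chamfered 5 mm.
- cap_foot (a point): Centre of the cap's underside; axes as cap_bar. Four round steel pins 12 mm thick stick out level from the plug at 45, 135, 225 and 315 degrees from the bar, to 48 mm from the axis; their centre line is 10 mm above this point. Quarter turns of the cap are equivalent.
- pot: Grey clamping pot fixed to the shelf, 116 mm across, 60 mm high, on a 132 mm foot 8 mm high; origin on its axis at shelf height, z up. A steel bayonet ring lies in its mouth, fitted at an unknown angle: its four gaps, 90 degrees apart, lie up to 35 degrees either way from the pot's own +x, +y, -x, -y directions (look or feel for them).
- pot_rim (a point): Centre of the bayonet ring's top face, 60 mm above the shelf. Bore 79 mm; each gap is 32 degrees wide (a pin takes 16), ledges between. With pins resting on the ledges cap_bar is 55 mm above this point; with pins in the gaps the cap meets the green insert at 39 mm. Push it 4 to 5 mm further down (about 5 N) and the pins clear the ledges' undersides.
- pot_tight (a point): Where cap_bar ends when fully tight, 90 mm above the shelf. Pushed in (cap_bar 4 to 5 mm above this point) the cap turns clockwise seen from above: from about 10 degrees past the gap centre, ramps pull it down 1.2 mm per 10 degrees; at 58 degrees the pins meet stops. Friction holds it there. Turning takes 0.1 to 0.5 N m; at the stops it rises steeply.
- bed (a joint): Sprung bed carrying the green insert, a 58 mm disc: m pressed down, 0 when free (insert's face 40 mm above the shelf), 0.009 to 0.010 when the cap is tight. 5 N at 0 and 0.7 N more per mm; 12 N when tight.
- gear: Orange nylon gear, 76 mm across, 20 mm high, lying flat; bystander. Origin at the centre of its underside.
- bracket: Steel L bracket 75 x 30 x 40 mm; bystander. Origin under its middle.
- pad: Black rubber flipper pad 65 x 32 x 16 mm; bystander. Origin under its middle.
- flap: Clear acrylic ramp flap 95 x 60 x 5 mm; bystander. Origin under its middle.
- clip: Spring clip bar 130 x 50 x 28 mm pinching another green insert; bystander. Origin under its middle.
- driver: Screwdriver 170 mm long; bystander. Origin under its middle.
There are look-alikes about, which are no part of the job. Leave any purple look-alike of the pot alone. What is shaped like the part that bears cap_bar but red is not meant.

How it is judged (in metres and radians):
On the way, in this order (a step that is already met when the one before it is completed fails the run):
1. the cap is lifted clear of the shelf (height (world z) of cap_bar above 0.1 m), for 0.1 s.
2. the cap's pins are down in the gaps of the ring (horizontal distance between cap_bar and pot below 0.012 m and z of cap_bar in the frame of pot below 0.103 m), for 0.1 s.
At the end, for the whole second after the job is handed in: The cap stays locked down: bar centre less than 91.5 mm above the pot's origin (fully tight is about 90), within 8 mm of its axis, level within 0.06 rad, at rest (z of cap_bar in the frame of pot below 0.0915 m and horizontal distance between cap_bar and pot below 0.008 m and angle between cap_bar's own z axis and vertical below 0.06 rad and linear speed of cap below 0.01 m/s); the robot touches nothing.
It fails at once if a bystander is moved more than 30 mm (distance of any of gear, bracket, pad, flap, clip, driver from where it was at the start of the episode above 0.03 m).
It also fails if it takes over 54 s, if anything falls off the work surface, if the arm or the gripper's body presses on something with over 40 N, if the wrist force passes 120 N, or if a joint passes its speed limit or range.

## Working session

There is one attempt and no reset: what is moved stays moved. The work goes in short steps, Python scripts to look and compute and a tool call to move; the robot and the scene stay as the last step left them, time stands still between calls to the robot, and variables do not carry over. Pictures are saved under pics/ and viewed, at most 10 in all, crops included, and the job is handed in when it is done.

Besides the shell and the picture viewer there is one more tool, called in YAML: its name, and indented under it one key for each argument. servo_tool: Moves the arm, as the interface text tells. Its arguments: {"type":"object","properties":{"motion":{"type":"array"},"newtons":{"type":"number"}},"required":["motion"]}

```bash
mkdir -p pics && cat > h.py <<'E'
from cell import manip
import numpy as np, cv2
def shot(n,png=None):
    c=manip.camera(n); 
    if png: cv2.imwrite('pics/'+png,c['frame'][:,:,::-1])
    c['f']=c['frame'].shape[0]/2/np.tan(np.radians(c['vfov'])/2); return c
def ray(c,u,v):
    d=np.array([(u-c['cx'])/c['f'],(v-c['cy'])/c['f'],1.]); T=np.array(c['cam_to_world']); return T[:3,3],T[:3,:3]@d
def plane(c,u,v,z):
    o,d=ray(c,u,v); return o+d*(z-o[2])/d[2]
def pts(c):
    v,u=np.mgrid[:384,:512]; r=c['range_z']; p=np.stack([(u-c['cx'])/c['f']*r,(v-c['cy'])/c['f']*r,r],-1)
    T=np.array(c['cam_to_world']); return p@T[:3,:3].T+T[:3,3]
E
python3 - <<'E'
from h import *
import pickle
for n in ('scene','top'):
    c=shot(n); pickle.dump(c,open(n+'.pkl','wb'))
    cv2.imwrite(f'pics/{n}0.png',c['frame'][:,:,::-1]); print(n,c['f'],np.round(c['cam_to_world'],2).tolist())
s=manip.read_state();print(s)
E
```

```text
scene 497.92729819026 [[-0.24, 0.76, -0.6, 1397.0], [0.97, 0.18, -0.16, 210.08], [-0.01, -0.62, -0.79, 1147.67], [0.0, 0.0, 0.0, 1.0]]
top 489.721358856701 [[0.0, -0.99, 0.11, 418.68], [-1.0, -0.0, -0.01, 6.4], [0.01, -0.11, -0.99, 1405.57], [0.0, 0.0, 0.0, 1.0]]
{'clock': 0.1, 'joints': array([-1.32761446e+00,  3.00395360e-01,  1.52151107e+00, -1.10006899e-05,
        1.32066322e+00, -6.66154406e-02]), 'qd': array([-1.04132816e-05, -1.88708029e-03, -3.07737778e-03,  8.35027829e-04,
        3.89936566e-04,  9.22162849e-04]), 'effort': array([ 1.30338802e-03, -5.32643437e+01, -3.53279579e+01,  7.09658233e-02,
        2.35140586e-02, -7.65492655e-05]), 'eef_pos': array([ 167.60229889, -523.58055187,  178.95749323]), 'eef_rot': array([-3.14061711e+00, -5.44028950e-05,  3.09800006e-01]), 'wrist_force': array([-0.36209293,  0.20846787,  0.39173779]), 'moment': array([ 0.01972587,  0.00170673, -0.01814866]), 'finger_force': 0.0, 'finger_gap': 94.11193756882243}
```

View pics/scene0.png

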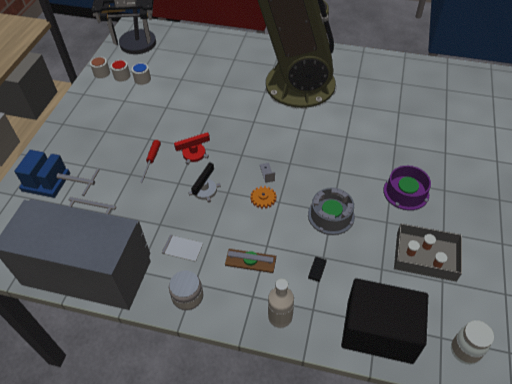

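View pics/top0.png

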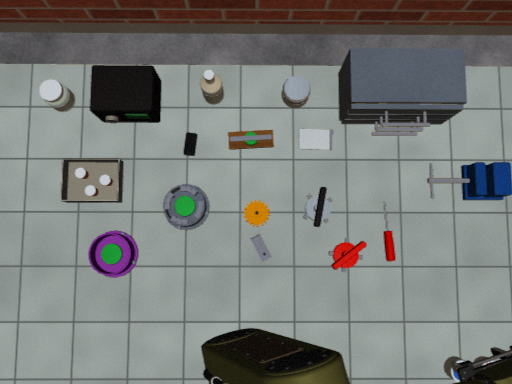

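The scene view shows the black-bar cap at scene (203,178) and top (319,206). The red look-alike cap is at top (347,255) and scene (192,145), and another black thing, the pad, is at top (190,144). The grey pot is at top (186,206) and scene (332,210). The purple look-alike pot is at top (113,253). I choose the black-bar cap and the grey pot, then check with a close crop.

```bash
python3 - <<'E'
from h import *
import pickle
T,S=[pickle.load(open(n+'.pkl','rb')) for n in ('top','scene')]
def blob(c,fn,box):
    x0,y0,x1,y1=box; im=c['frame'][y0:y1,x0:x1].astype(int); m=fn(im).astype(np.uint8)
    n,l,st,ce=cv2.connectedComponentsWithStats(m); k=1+st[1:,4].argmax(); 
    r=cv2.minAreaRect(np.argwhere(l==k)[:,::-1].astype(np.float32))
    return ce[k]+[x0,y0],st[k,4],(l==k),r
dark=lambda i:i.max(2)<50
green=lambda i:(i[...,1]>i[...,0]+50)&(i[...,1]>i[...,2]+40)
def tri(a,b):
    A=np.zeros((3,3));B=np.zeros(3)
    for o,d in (a,b):
        d=d/np.linalg.norm(d);P=np.eye(3)-np.outer(d,d);A+=P;B+=P@o
    return np.linalg.solve(A,B)
for nm,fn,bt,bs in (('bar',dark,(295,180,345,232),(180,155,225,200)),('insert',green,(165,185,210,230),(312,190,352,230))):
    t=blob(T,fn,bt);s=blob(S,fn,bs)
    print(nm,t[:2],s[:2],t[3],tri(ray(T,*t[0]),ray(S,*s[0])))
    if nm=='bar':
        p=pts(T)[180:232,295:345][t[2]]; print('depth med',np.median(p,0),np.percentile(p[:,2],[5,50,95]))
        q=p[p[:,2]>60][:,:2]; ev=np.linalg.svd(q-q.mean(0),full_matrices=False)[2][0];print('yaw',np.degrees(np.arctan2(ev[1],ev[0])),q.mean(0),q.min(0),q.max(0))
# pot rim from depth in top
p=pts(T)[170:245,150:220].reshape(-1,3); q=p[(p[:,2]>52)&(p[:,2]<70)]; (cx,cy),r=cv2.minEnclosingCircle(q[:,:2].astype(np.float32)); print('pot',cx,cy,r,q[:,2].mean())
a=cv2.resize(T['frame'][170:245,150:225],(400,400),interpolation=cv2.INTER_CUBIC);b=cv2.resize(T['frame'][165:275,290:380],(327,400),interpolation=cv2.INTER_CUBIC)
cv2.imwrite('pics/crop.png',np.hstack([a,b])[:,:,::-1])
E
```

```text
bar (array([319.5877193 , 206.36842105]), np.int32(228)) (array([202.2745098 , 178.60784314]), np.int32(255)) ((24.58623695373535, 26.254127502441406), (5.782764434814453, 39.4513053894043), 9.86580753326416) [ 544.35026291 -180.70045188   55.54705544]
depth med [ 542.84686655 -178.1076159    70.09706392] [50.74401699 70.09706392 74.92208098]
yaw 162.27298618494564 [ 542.62405099 -177.47981031] [ 418.68135922 -193.03930948] [596.64376153   6.40174332]
insert (array([184.52599388, 205.51681957]), np.int32(327)) (array([332.07894737, 207.44298246]), np.int32(228)) ((19.5, 20.5), (19.0, 19.0), 90.0) [547.24601324 196.11699659  37.40024851]
pot 547.3707885742188 195.41470336914062 58.33790969848633 57.95978984753028
```

View pics/crop.png

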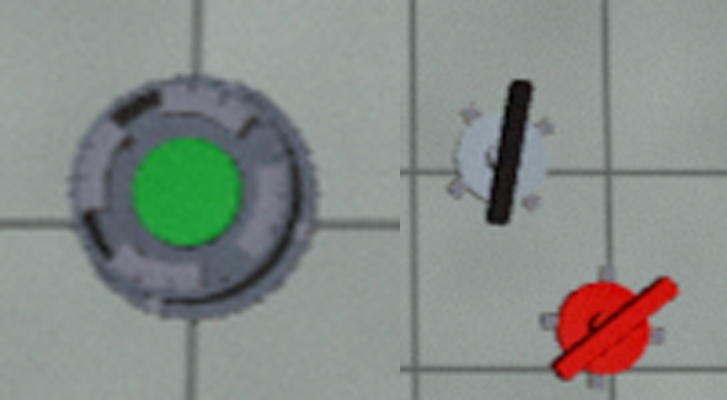

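The left half of the crop shows the grey pot with its green insert at crop (187,190). The right half shows the black-bar cap at (508,150), with the red one apart at (612,330). The choice is confirmed. Next I move over the cap for a closer look.

servo_tool:
  motion:
    - [[0.75,0.69,0.2,0,0,-0.154,0],[0.75,0.69,0.2,0,0,-0.154,0],[0.75,0.69,0.2,0,0,-0.154,0],[0.75,0.69,0.2,0,0,-0.154,0],[0.75,0.69,0.2,0,0,-0.154,0],[0.75,0.69,0.2,0,0,-0.154,0],[0.75,0.69,0.2,0,0,-0.154,0],[0.75,0.69,0.2,0,0,-0.154,0],[0.75,0.69,0.2,0,0,-0.154,0],[0.75,0.69,0.2,0,0,-0.154,0]]

```text
clock: 1.1
eef_pos: [522.3, -196.9, 273.9]
eef_rot: [-3.142, 0.0, -0.174]
wrist_force: [-0.1, -1.4, -0.5]
finger_gap: 93.7
finger_force: 0.0
```

servo_tool:
  motion:
    - [[0,0,0,0,0,0,0],[0,0,0,0,0,0,0],[0,0,0,0,0,0,0]]

```text
clock: 1.4
eef_pos: [520.5, -199.3, 273.2]
eef_rot: [-3.142, 0.001, -0.175]
wrist_force: [-0.1, 0.5, -0.3]
finger_gap: 93.8
finger_force: 0.0
```

```bash
python3 - <<'E'
from h import *
import pickle
c=shot('wrist','w1.png');pickle.dump(c,open('w1.pkl','wb'));print(c['f'],np.round(c['cam_to_world'],2).tolist())
p=pts(c);m=(c['frame'].max(2)<55)&(p[...,2]>62)&(p[...,2]<85)&(abs(p[...,0]-543)<80)&(abs(p[...,1]+179)<80)
q=p[m];r=cv2.minAreaRect(q[:,:2].astype(np.float32));print(m.sum(),r,np.median(q[:,2]),q.mean(0))
E
```

```text
326.97455030924954 [[-0.17, -0.96, -0.24, 589.31], [-0.98, 0.17, 0.04, -212.46], [0.0, 0.24, -0.97, 479.01], [0.0, 0.0, 0.0, 1.0]]
954 ((544.8561401367188, -184.40182495117188), (14.453377723693848, 105.64979553222656), 79.85823822021484) 73.33988616888041 [ 546.90564354 -184.4576127    73.34732223]
```

View pics/w1.png

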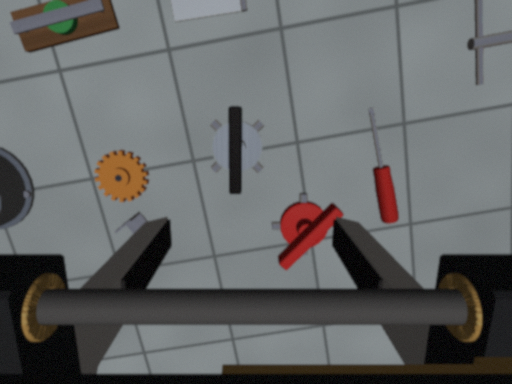

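The wrist view shows the cap's black bar at (235,150) with pins around it, the red one at (310,235), the gear at (122,176), the driver at (382,180) and the clip at (60,20). Next I look at the pot from close by before grasping.

servo_tool:
  motion:
    - [[-0.08,0.79,-0.2,0,0,0,0],[-0.08,0.79,-0.2,0,0,0,0],[-0.08,0.79,-0.2,0,0,0,0],[-0.08,0.79,-0.2,0,0,0,0],[-0.08,0.79,-0.2,0,0,0,0],[-0.08,0.79,-0.2,0,0,0,0],[-0.08,0.79,-0.2,0,0,0,0],[-0.08,0.79,-0.2,0,0,0,0],[-0.08,0.79,-0.2,0,0,0,0],[-0.08,0.79,-0.2,0,0,0,0]]

```text
clock: 2.45
eef_pos: [480.8, 196.4, 173.3]
eef_rot: [3.141, 0.001, -0.173]
wrist_force: [-0.3, -0.9, -0.0]
finger_gap: 94.1
finger_force: 0.0
```

servo_tool:
  motion:
    - [[0,0,0,0,0,0,0],[0,0,0,0,0,0,0]]

```text
clock: 2.65
eef_pos: [481.7, 194.8, 174.2]
eef_rot: [-3.141, -0.001, -0.176]
wrist_force: [-0.2, -0.2, -0.1]
finger_gap: 94.1
finger_force: 0.0
```

```bash
python3 - <<'E'
from h import *
import pickle
c=shot('wrist');pickle.dump(c,open('w2.pkl','wb'))
p=pts(c)
im=c['frame'].astype(int)
g=(im[...,1]>im[...,0]+50)&(im[...,1]>im[...,2]+40)&(abs(p[...,1]-195)<45)&(abs(p[...,0]-547)<45)
v,u=np.argwhere(g).mean(0); print('insert px',u,v,plane(c,u,v,40),p[g].mean(0),manip.read_state()['eef_pos'])
m=(p[...,2]>53)&(p[...,2]<66)&(np.hypot(p[...,0]-547,p[...,1]-195)<75)
q=p[m]
A=np.c_[2*q[:,:2],np.ones(len(q))]
(cx,cy),r=cv2.minEnclosingCircle(q[:,:2].astype(np.float32));print('rim enclosing',cx,cy,r,np.median(q[:,2]))
# rectified view on z=60, 3 px/mm, up=+x right=-y, and height profile in r 41..47
X,Y=np.meshgrid(np.arange(-70,70,.33),np.arange(-70,70,.33))
wx=cx-Y; wy=cy-X
T=np.linalg.inv(np.array(c['cam_to_world']));P=np.stack([wx,wy,np.full_like(wx,60)],-1)@T[:3,:3].T+T[:3,3]
U=(P[...,0]/P[...,2]*c['f']+c['cx']).astype(np.float32);V=(P[...,1]/P[...,2]*c['f']+c['cy']).astype(np.float32)
a=cv2.remap(c['frame'],U,V,cv2.INTER_CUBIC)
cv2.imwrite('pics/pot.png',np.hstack([a,np.zeros((a.shape[0],0,3),np.uint8)])[:,:,::-1])
th=np.degrees(np.arctan2(p[...,1]-cy,p[...,0]-cx));rr=np.hypot(p[...,0]-cx,p[...,1]-cy)
for t in range(-180,180,6):
    k=(abs((th-t+180)%360-180)<3)&(rr>41)&(rr<47); print(t,np.round(np.median(p[...,2][k]),1) if k.any() else None,end='; ')
E
```

```text
insert px 240.39743058433484 114.67840861997513 [548.70159168 192.94858522  40.        ] [548.7769187  192.63020588  41.93582853] [481.68894216 194.91567198 174.19132432]
rim enclosing 548.6444091796875 192.75762939453125 58.00412368774414 59.8397814540871
-180 326.1; -174 316.7; -168 316.2; -162 315.3; -156 314.2; -150 312.5; -144 12.5; -138 12.8; -132 60.2; -126 60.7; -120 60.2; -114 60.4; -108 60.2; -102 60.2; -96 60.4; -90 60.2; -84 60.0; -78 59.9; -72 12.6; -66 12.6; -60 12.2; -54 12.6; -48 12.5; -42 60.5; -36 60.4; -30 60.4; -24 60.1; -18 60.3; -12 60.2; -6 60.1; 0 60.4; 6 60.1; 12 60.1; 18 12.4; 24 12.5; 30 12.2; 36 12.1; 42 12.6; 48 60.2; 54 60.1; 60 60.0; 66 60.0; 72 60.0; 78 59.9; 84 59.9; 90 59.9; 96 59.8; 102 59.4; 108 12.6; 114 12.6; 120 12.3; 126 12.7; 132 313.2; 138 314.5; 144 315.8; 150 316.3; 156 330.7; 162 331.3; 168 331.3; 174 331.0;
```

View pics/pot.png

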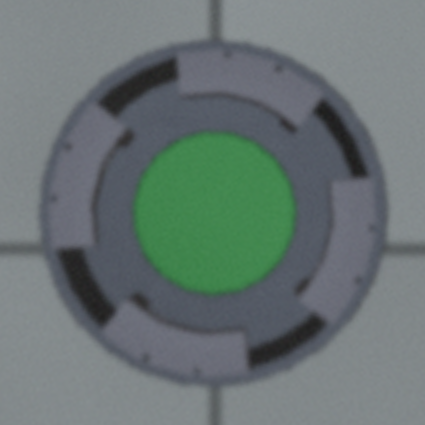

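The rectified pot picture shows the four gaps as dark arcs, e.g. at (140,85), (342,140), (290,343) and (88,285), around the pot centre at (212,212). Gap centres lie at about 29.5° + 90k, so the bar yaw for entry is about 74.5°. Now back to grasp the cap.

servo_tool:
  motion:
    - [[0.127,-0.756,-0.14,0,0,0,0],[0.127,-0.756,-0.14,0,0,0,0],[0.127,-0.756,-0.14,0,0,0,0],[0.127,-0.756,-0.14,0,0,0,0],[0.127,-0.756,-0.14,0,0,0,0],[0.127,-0.756,-0.14,0,0,0,0],[0.127,-0.756,-0.14,0,0,0,0],[0.127,-0.756,-0.14,0,0,0,0],[0.127,-0.756,-0.14,0,0,0,0],[0.127,-0.756,-0.14,0,0,0,0]]

```text
clock: 3.7
eef_pos: [544.1, -182.9, 103.6]
eef_rot: [-3.141, 0.0, -0.177]
wrist_force: [-0.8, -0.4, 0.5]
finger_gap: 93.8
finger_force: 0.0
```

```bash
python3 - <<'E'
from h import *
c=shot('wrist')
p=pts(c);m=(c['frame'].max(2)<55)&(p[...,2]>62)&(p[...,2]<85)&(abs(p[...,0]-545)<70)&(abs(p[...,1]+182)<30)
q=p[m];r=cv2.minAreaRect(q[:,:2].astype(np.float32));print(m.sum(),r,np.median(q[:,2]),q.min(0),q.max(0),manip.read_state()['eef_pos'])
import pickle
c=pickle.load(open('w2.pkl','rb'));p=pts(c);x=p[...,0]-548.6;y=p[...,1]-192.8
th=np.degrees(np.arctan2(y,x));rr=np.hypot(x,y)
k=(rr>41)&(rr<47)&(p[...,2]<30)
print([(lo,np.percentile(th[k&(abs(th-lo)<27)],[1,99])) for lo in(30,120,-60,-150)])
E
```

```text
2687 ((545.2224731445312, -183.7490234375), (14.955924987792969, 108.93917846679688), 79.40159606933594) 73.37786051858723 [ 491.56931053 -199.81789257   66.80528671] [ 599.61106083 -166.7686127    76.18190125] [ 544.34555852 -181.89666347  103.97300184]
[(30, array([ 4.39419202, 56.22099636])), (120, array([ 93.60605925, 146.24943343])), (-60, array([-85.52967219, -36.82525403])), (-150, array([-175.59557266, -124.28503412]))]
```

servo_tool:
  motion:
    - [[0.002,0,-0.07,0,0,-0.003,0],[0.002,0,-0.127,0,0,-0.003,0],[0.002,0,-0.127,0,0,-0.003,0],[0.002,0,-0.127,0,0,-0.003,0.9],[0.002,0,-0.127,0,0,-0.003,1],[0.002,0,-0.127,0,0,-0.003,1],[0.002,0,-0.127,0,0,-0.003,1],[0.002,0,-0.127,0,0,-0.003,1],[0.002,0,-0.127,0,0,-0.003,1],[0.002,0,-0.127,0,0,-0.003,1]]
  newtons: 60

```text
clock: 4.75
eef_pos: [545.7, -181.7, 40.3]
eef_rot: [-3.142, -0.0, -0.184]
wrist_force: [-0.6, 0.4, -0.9]
finger_gap: 41.2
finger_force: 0.0
```

servo_tool:
  motion:
    - [[0,0,0,0,0,0,1],[0,0,0,0,0,0,1],[0,0,0,0,0,0,1],[0,0,0,0,0,0,1]]

```text
clock: 5.15
eef_pos: [545.6, -181.8, 40.2]
eef_rot: [3.141, -0.0, -0.183]
wrist_force: [0.4, -1.0, -0.1]
finger_gap: 14.9
finger_force: 60.0
```

servo_tool:
  motion:
    - [[0,0,0.1,0,0,0,1],[0,0,0.2,0,0,0,1],[0,0,0.22,0,0,0,1],[0.005,0.1,0.22,0,0,0.05,1],[0.005,0.2,0.22,0,0,0.1,1],[0.005,0.29,0.22,0,0,0.145,1],[0.005,0.38,0.22,0,0,0.19,1],[0.005,0.47,0.22,0,0,0.235,1],[0.005,0.56,0.22,0,0,0.28,1],[0.005,0.65,0.22,0,0,0.325,1]]

```text
clock: 6.15
eef_pos: [547.4, 145.1, 149.0]
eef_rot: [-3.141, 0.001, 0.843]
wrist_force: [0.6, -0.2, -3.9]
finger_gap: 15.1
finger_force: 60.0
```

servo_tool:
  motion:
    - [[0,0.053,0,0,0,0.04,1],[0,0.106,0,0,0,0.08,1],[0,0.106,0,0,0,0.12,1],[0,0.106,0,0,0,0.15,1],[0,0.106,0,0,0,0.15,1],[0,0.106,0,0,0,0.15,1]]

```text
clock: 6.75
eef_pos: [547.9, 196.2, 149.4]
eef_rot: [-3.141, 0.001, 1.306]
wrist_force: [0.1, 0.4, -2.8]
finger_gap: 14.8
finger_force: 60.0
```

```bash
python3 - <<'E'
from h import *
s=manip.read_state();print(s['eef_pos'],s['eef_rot'],s['wrist_force'],s['moment'],s['joints'],s['finger_gap'])
c=shot('wrist','w3.png');p=pts(c)
m=(c['frame'].max(2)<60)&(abs(p[...,2]-s['eef_pos'][2]-33)<9)&(np.hypot(p[...,0]-548,p[...,1]-196)<70)
q=p[m];print(m.sum(),cv2.minAreaRect(q[:,:2].astype(np.float32)),np.median(q[:,2]))
E
```

```text
[547.8813581  196.19697023 149.4148842 ] [-3.14052030e+00  6.14660044e-04  1.30573611e+00] [ 0.09207182  0.44628216 -2.75388771] [-0.01819022 -0.07832491  0.03181666] [2.80924106e-01 3.96363359e-01 1.46277159e+00 3.28768178e-05
 1.28369333e+00 5.45975321e-01] 14.797344685578734
4048 ((551.6199951171875, 204.90379333496094), (85.68401336669922, 18.095043182373047), 76.83272552490234) 182.83950400071413
```

View pics/w3.png

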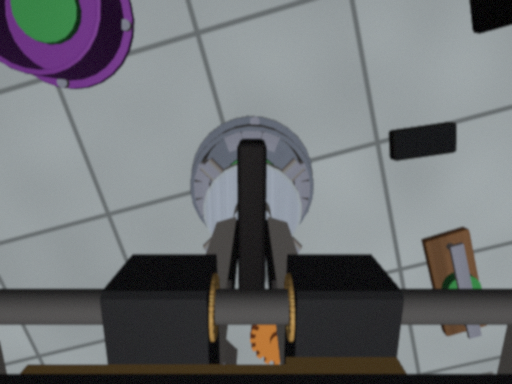

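The wrist view shows the cap held over the grey pot at (252,180), with the bar straight between the fingers and the pot ring around it. It is aligned, so I lower it.

servo_tool:
  motion:
    - [[0,0,-0.05,0,0,0,1],[0,0,-0.1,0,0,0,1],[0,0,-0.108,0,0,0,1],[0,0,-0.114,0,0,0,1],[0,0,-0.118,0,0,0,1],[0,0,-0.122,0,0,0,1]]

```text
clock: 7.4
eef_pos: [548.7, 196.5, 90.2]
eef_rot: [3.14, -0.001, 1.308]
wrist_force: [-0.7, -0.3, -2.7]
finger_gap: 15.1
finger_force: 60.0
```

servo_tool:
  motion:
    - [[0,0,-0.008,0,0,0,1],[0,0,-0.016,0,0,0,1],[0,0,-0.022,0,0,0,1],[0,0,-0.026,0,0,0,1],[0,0,-0.03,0,0,0,1],[0,0,-0.03,0,0,0,1]]

```text
clock: 8.0
eef_pos: [548.5, 196.4, 74.6]
eef_rot: [3.141, -0.0, 1.309]
wrist_force: [1.8, -1.0, 4.4]
finger_gap: 15.0
finger_force: 60.0
```

servo_tool:
  motion:
    - [[0,0,0,0,0,-0.025,1],[0,0,0,0,0,-0.05,1],[0,0,0,0,0,-0.08,1],[0,0,0,0,0,-0.11,1],[0,0,-0.001,0,0,-0.14,1],[0,0,-0.001,0,0,-0.14,1]]

```text
clock: 8.6
eef_pos: [548.3, 196.4, 74.2]
eef_rot: [3.141, -0.001, 0.866]
wrist_force: [-0.2, -0.7, 5.2]
finger_gap: 14.6
finger_force: 60.0
```

```bash
python3 -c "
from h import *
s=manip.read_state();print(s['eef_pos'],s['eef_rot'],s['wrist_force'],s['moment'])"
```

```text
[548.34211733 196.42610431  74.15253275] [ 3.14129988e+00 -5.15228207e-04  8.66477848e-01] [-0.20381923 -0.65710265  5.23298029] [-0.08685431  0.13725786 -0.06421956]
```

servo_tool:
  motion:
    - [[0,0,-0.001,0,0,-0.03,1],[0,0,-0.002,0,0,-0.06,1],[0,0,-0.003,0,0,-0.09,1],[0,0,-0.004,0,0,-0.12,1],[0,0,-0.0055,0,0,-0.15,1],[0,0,-0.006,0,0,-0.165,1],[0,0,-0.006,0,0,-0.165,1]]

```text
clock: 9.3
eef_pos: [548.5, 196.3, 71.1]
eef_rot: [3.141, -0.001, 0.351]
wrist_force: [1.1, -2.0, 5.3]
finger_gap: 15.3
finger_force: 60.0
```

```bash
python3 -c "
from h import *
s=manip.read_state();print(s['eef_pos'],s['eef_rot'],s['wrist_force'],s['moment'])"
```

```text
[548.51761139 196.28266017  71.1132722 ] [ 3.14128039e+00 -8.80000687e-04  3.51124776e-01] [ 1.07828484 -1.98526122  5.26678002] [-0.26526337 -0.1394265   0.11833322]
```

servo_tool:
  motion:
    - [[0,0,-0.0005,0,0,-0.01,1],[0,0,-0.001,0,0,-0.02,1],[0,0,-0.001,0,0,-0.028,1],[0,0,-0.001,0,0,-0.028,1]]

```text
clock: 9.7
eef_pos: [548.8, 196.1, 70.8]
eef_rot: [3.141, -0.002, 0.265]
wrist_force: [2.6, -4.0, 6.9]
finger_gap: 15.0
finger_force: 61.1
```

```bash
python3 -c "
from h import *
s=manip.read_state();print(s['eef_pos'],s['eef_rot'],s['wrist_force'],s['moment'])"
```

```text
[548.83451269 196.08508434  70.83720347] [ 3.14069080e+00 -1.59582564e-03  2.65258738e-01] [ 2.60955233 -3.97103338  6.93050153] [-0.60422783 -0.52692269  0.72509632]
```

servo_tool:
  motion:
    - [[0,0,0,0,0,-0.006,1],[0,0,0,0,0,-0.012,1],[0,0,0,0,0,-0.012,1]]

```text
clock: 10.0
eef_pos: [548.9, 195.9, 70.8]
eef_rot: [3.14, -0.002, 0.228]
wrist_force: [3.2, -3.9, 5.4]
finger_gap: 15.3
finger_force: 62.4
```

```bash
python3 -c "
from h import *
s=manip.read_state();print(s['eef_pos'],s['eef_rot'],s['wrist_force'],s['moment'])"
```

```text
[548.93327518 195.93668201  70.84158986] [ 3.14039194e+00 -1.80302061e-03  2.28102274e-01] [ 3.20297332 -3.85485279  5.37735878] [-0.82369718 -0.60237169  0.97660496]
```

servo_tool:
  motion:
    - [[0,0,0,0,0,0.012,1],[0,0,0,0,0,0.012,0],[0,0,0,0,0,0.012,0],[0,0,0,0,0,0.012,0],[0,0,0,0,0,0.012,0],[0,0,0,0,0,0.012,0],[0,0,0.06,0,0,0.012,0],[0,0,0.15,0,0,0.012,0],[-0.1,0,0.25,0,0,0.012,0],[-0.1,0,0.25,0,0,0.012,0]]

```text
clock: 11.0
eef_pos: [497.5, 196.7, 198.5]
eef_rot: [-3.141, -0.004, 0.263]
wrist_force: [1.0, -0.0, -0.1]
finger_gap: 83.8
finger_force: 0.0
```

```bash
python3 - <<'E'
from h import *
s=manip.read_state();print(s['eef_pos'],s['wrist_force'],s['finger_gap'])
c=shot('wrist','w4.png');p=pts(c)
m=(c['frame'].max(2)<60)&(p[...,2]>92)&(p[...,2]<115)&(np.hypot(p[...,0]-548,p[...,1]-196)<70)
q=p[m];print(m.sum(),cv2.minAreaRect(q[:,:2].astype(np.float32)),np.median(q[:,2]))
A=np.c_[q[:,:2]-q[:,:2].mean(0),np.ones(len(q))];print(np.linalg.lstsq(A,q[:,2],rcond=None)[0])
E
```

```text
[497.47868173 196.68891727 198.54317852] [ 1.00598024 -0.01772207 -0.1018482 ] 83.80052613701832
1942 ((547.1937866210938, 193.5361785888672), (107.56774139404297, 15.380472183227539), 18.31757926940918) 104.47265128272448
[ 1.50818641e-02 -3.98669362e-02  1.04404164e+02]
```

View pics/w4.png

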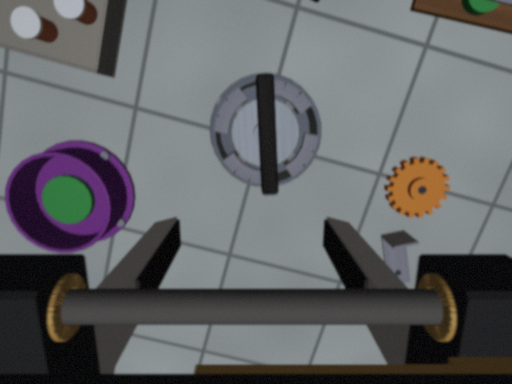

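The wrist view shows the cap locked in the grey pot at (265,130) with its pins under the ledges. The bar top measures 104.4 mm, so the bar centre is at about 90.3 mm. The gripper is clear, so I hand in.

```bash
python3 -c "
from cell import manip
print(manip.sign_off())"
```

```text
the job is handed in; nothing more can be done
None
```

The press cap is locked in the grey pot, turned to the stops with its bar centre measured at about 90.3 mm above the shelf (limit 91.5). The gripper is clear, and the job was handed in at about 11 s without the judge returning a result.

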